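Park the four-bladed electrode in its slotted stand

ROBOT

A 7-joint arm with a two-finger parallel gripper is mounted at the origin on the work surface. World frame = base frame: x ahead of the robot, y to its left, z up, the work surface at z = 0. Lengths are in m, angles in rad, forces in N, time in s.
With the tool pointing down it reaches from about 0.425 to 0.925 m from the base axis. Payload 6.8 kg.
Tool frame: the origin (TCP) lies on the front face of the gripper's body, between the roots of the fingers; the fingertips stand 73 mm ahead of it and the grasp point (between the pads) lies 54 mm ahead of it (tcp_to_tips is the distance from the TCP to the fingertips, in m); z points along the fingers, x is the direction in which the jaws open and shut, and the axes are right-handed (so a half turn about z gives the same grasp; the last joint's range is limited). The gripper opens to 85 mm and grips with 20 to 120 N. Pads are 22 mm wide; open, the fingers measure 114 mm over their backs; the gripper's body (76 mm by 85 mm) begins 54 mm behind the grasp point. The pads swing forward as they close: fully open they stand 13 mm farther back than shut.
Start: joints at [1.043, 0.477, 0.022, 1.555, -0.011, 1.109, -0.083], TCP at [0.275, -0.616, 0.304] pointing down, gripper open.
Joint ranges: [-2.96, 2.96], [-0.34, 2.1], [-1.41, 1.46], [0.24, 2.44], [-1.37, 4.51], [0.17, 1.92], [-2.96, 2.96]. Speed limits (rad/s): [2.39, 2.39, 3.14, 3.14, 3.14, 3.14, 3.14].

INTERFACE

Orientations are given as a unit quaternion [w, x, y, z].
In Python, from station import get_obs, read_camera, hand_in, look_for, silhouettes, tcp_to_tips gives the robot as it stands. The module is installed in compiled form; this text tells all that it offers.
- The arm moves only by the tool apply_moves, never from a script. Its argument "moves" is a list of rows, each a list of 3 entries, a list of its own where there are three numbers: the shift along the tool's x, y, z in units of 25 mm (1.0 is 25 mm), then the turn, a rotation vector about the tool's x, y, z in units of 10 degrees (1.0 is 10 degrees), then the gripper's target within -1 to 1 (fully open at 1, half-way at 0, shut at -1). In form: [[[dx, dy, dz], [rx, ry, rz], jaw], ...]. A call has 1 to 20 rows; each row is the pose to reach, as a shift and turn from the pose commanded when the call began, along the tool's axes at that moment; what a row does not reach only later rows make up. A row lasts 1/8 s, in which the tool goes at most 62.5 mm and 10.7 degrees, less where a joint would pass 70% of its speed; a pose out of reach is approached as far as the arm can. A call with a gripper value outside its range is refused whole. The fingers move at their own pace and stop on an object; "force" is the grip in N (left out, the last holds). Time passes only in rows, so rows that repeat a pose let the fingers close. It gives the time, the measured TCP pose, the force and the opening at its end, in the units of the state.
- get_obs(): the state, without advancing time (a new reading comes with each control period).
- read_camera(name): name is "scene" or "top"; returns a dict with "color" (400x640x3 uint8, red, green, blue), "mtx" (3x3 intrinsics, pixels), "k1" (the pictures are not rectified: a ray, as slopes to the right and down, at radius r is drawn at 1 + k1 r^2 times it, then the intrinsics apply), "eye" and "rotation" of the camera in the world. Camera axes: x right, y up, looking along -z (the intrinsics and any distortion apply to the point x, -y, -z); pixel columns grow to the right and rows downward; lengths in m; the calibration is good to about 2 mm. A picture is of the moment at which its call begins. There is no depth.
- hand_in(): hands the job in, once; it reports no verdict.
Trained networks look in the newest picture that a camera, given by its name, has taken for a name from the list of things; names that differ only in an ending like _2 or _b are one class to them, and where a whole thing is asked for, a point or a joint stands for the part that bears it (a point fixed in the world has none). Each returns a list of dicts, best first, with "conf" (0 to 1); they miss things now and then, are a little off and sometimes report something else, mostly with a low value. They report only what shows in the picture. A call takes as long as a camera call. They do not tell look-alikes from the thing itself.
- look_for(camera, query): "pixel" ([row, column] in pixels, amid what is visible of it).
- silhouettes(camera, query): "mask" (400x640 bool, what is visible of it) and "pixel" ([row, column] in pixels, amid what is visible of it).
The state is a dict: "t": time; "q": joint angles; "joint_vel": joint speeds; "joint_torque": joint torques, N m; "eef_pos": TCP position; "tool_rot": TCP orientation; "contact_force": force on the tool from outside, world axes, zero at the start; "torque": the same for the moment, N m; "gripper_width": opening from 0.0 (shut) to 1.0 (fully open).
Only numpy, scipy, OpenCV 4.12 (cv2) and the standard library are available. Lean on these libraries where they do the work, as an engineer would, in place of code of your own. Each camera call takes 0.05 s, during which the arm holds its last target.

TASK

Pick up the spark-erosion electrode with four copper blades (silver-coloured back and shank) by its shank and lower it, blades down, into the yellow slotted stand, so that each blade goes into its own slot. Keep hold of it until its back rests fully home on top of the stand, then let go. Leave the blue three-bladed electrode standing where it is.

Things in the scene. Friction and masses are not known exactly. Their poses are not given: they have to be found in the camera images.
- electrode4: Four-bladed electrode, 0.5 kg, standing on its blade tips. Origin: centre, at blade-tip level; z up; same after a half turn. Copper blades at x = -54, -18, 18, 54 mm, each 8 (x) x 30 (y) x 32 (z). On them a silver back bar 124 x 30 x 12, underside at z = 32. On its middle the silver shank to grip, 40 (x) x 20 (y), z = 44 to 84: take it from above across the 20 mm, fingers closing along y.
- stand: Yellow stand, fixed, 158 (x) x 80 (y) x 46 mm high. Origin: centre of underside; z up; same after a half turn. Four open-topped slots with black floors centred at x = -54, -18, 18, 54 mm, each 26 (x) x 56 (y), 40 deep; ribs between are 10 thick. When home, the electrode's bar rests on the ribs 46 mm above the bench, along the stand's x, and its blade tips (its origin) are 14 mm above the bench.
- electrode3: Wrong electrode, leave alone: same shape but three copper blades (x = -36, 0, 36 mm), back bar 88 x 30 x 12 mm and shank 40 x 20 x 40 mm painted blue, 84 mm tall, standing on its blade tips. Origin: centre, at blade-tip level; z up.
There are look-alikes about, which are no part of the job. What is meant by the electrode4 is not red or turquoise, and is the larger of those in its own colour.

How it is judged:
On the way:
1. the gripper holds the four-bladed electrode while its blades go into the slots (blade tips at least 16 mm below the top of the stand) (z of electrode4 in the frame of stand below 0.03 m and horizontal distance between electrode4 and stand below 0.022 m and contact force between the fingers and electrode4 above 1 N), for 0.1 s.
At the end, for the whole second after the job is handed in: The four-bladed electrode sits released in the stand, back bar within 3.5 mm of fully home on the ribs, within 22 mm of the stand's centre, in line within 0.4 rad, upright within 0.08 rad, at rest; the three-bladed one still stands (within 0.2 rad) within 30 mm of where it was (z of electrode4 in the frame of stand between 0.01 and 0.0175 m and horizontal distance between electrode4 and stand below 0.022 m and angle between the x axis of electrode4 and the x axis of stand, either way round below 0.4 rad and angle between electrode4's own z axis and vertical below 0.08 rad and linear speed of electrode4 below 0.02 m/s and distance of electrode3 from where it was at the start of the episode below 0.03 m and angle between electrode3's own z axis and vertical below 0.2 rad); the robot touches nothing.
It fails at once if the three-bladed electrode is pushed more than 30 mm away or tipped over (distance of electrode3 from where it was at the start of the episode above 0.03 m or angle between electrode3's own z axis and vertical above 0.5 rad).
It also fails if it takes over 42 s, if anything falls off the work surface, if the arm or the gripper's body presses on something with over 40 N, if the wrist force passes 120 N, or if a joint passes its speed limit or range.

## Working session

There is one attempt and no reset: what is moved stays moved. The work goes in short steps, Python scripts to look and compute and a tool call to move; the robot and the scene stay as the last step left them, time stands still between calls to the robot, and variables do not carry over. Pictures are saved under pics/ and viewed, and the job is handed in when it is done.

Besides the shell and the picture viewer there is one more tool, called after "Request:" as name(argument=value, ...) on one line, values as JSON. apply_moves: Moves the arm, as the interface text tells. Its arguments: {"type":"object","properties":{"moves":{"type":"array"},"force":{"type":"number"}},"required":["moves"]}

```bash
mkdir -p pics
cat > h.py <<'E'
import numpy as np, cv2, pickle
E
python3 - <<'E'
from station import *
import cv2,pickle
o=get_obs(); print({k:o[k] for k in ['t','eef_pos','tool_rot','gripper_width']})
D={}
for c in ['scene','top']:
    r=read_camera(c); D[c]=r
    cv2.imwrite(f'pics/{c}0.png',r['color'][:,:,::-1])
    print(c,r['mtx'],r['k1'],r['eye'],r['rotation'])
    for n in ['electrode4','stand','electrode3']:
        s=silhouettes(c,n); D[c,n]=s
        print(c,n,[(d['conf'],d['pixel'],int(d['mask'].sum())) for d in s])
pickle.dump(D,open('d0.pkl','wb'))
E
```

```text
{'t': 0.0, 'eef_pos': array([ 0.27488375, -0.61597772,  0.30293118]), 'tool_rot': array([-4.29030828e-04,  8.38913059e-01, -5.44264665e-01, -8.18513606e-04]), 'gripper_width': 0.9964207430369024}
scene [[408.8986529    0.         319.06561906]
 [  0.         408.8986529  197.62644948]
 [  0.           0.           1.        ]] -0.10833959940355631 [1.1796078  0.02478182 0.60987292] [0.62082481 0.29072525 0.30363902 0.66170895]
scene electrode4 [(0.91, [192.8, 214.0], 716), (0.63, [213.2, 330.2], 924), (0.63, [211.6, 269.3], 764), (0.61, [168.1, 321.9], 264), (0.58, [254.2, 216.2], 1646)]
scene stand [(0.64, [211.9, 428.1], 2480)]
scene electrode3 [(0.91, [192.8, 214.0], 716), (0.63, [213.2, 330.2], 924), (0.63, [211.6, 269.3], 764), (0.61, [168.1, 321.9], 264), (0.58, [254.2, 216.2], 1646)]
top [[471.10003073   0.         319.06976574]
 [  0.         471.10003073 196.75903185]
 [  0.           0.           1.        ]] -0.03162857573935056 [ 0.42029931 -0.00338595  1.0353174 ] [ 0.71075277  0.04813465 -0.03580851 -0.70087895]
top electrode4 [(0.92, [271.8, 330.0], 449), (0.77, [132.2, 411.5], 861), (0.63, [216.2, 440.0], 644), (0.63, [196.0, 376.9], 518), (0.6, [199.5, 320.0], 820)]
top stand [(0.56, [212.4, 223.5], 3194)]
top electrode3 [(0.92, [271.8, 330.0], 449), (0.77, [132.2, 411.5], 861), (0.63, [216.2, 440.0], 644), (0.63, [196.0, 376.9], 518), (0.6, [199.5, 320.0], 820)]
```

View pics/scene0.png

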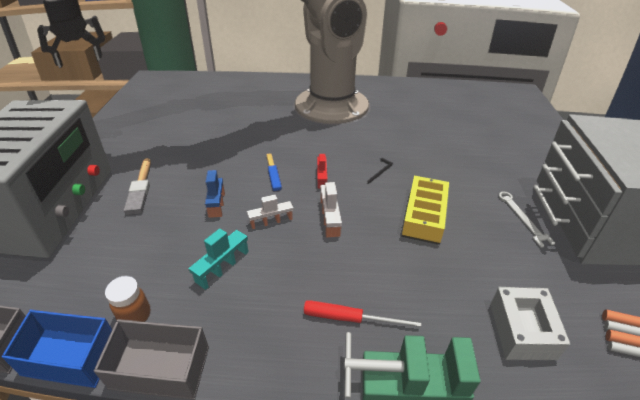

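View pics/top0.png

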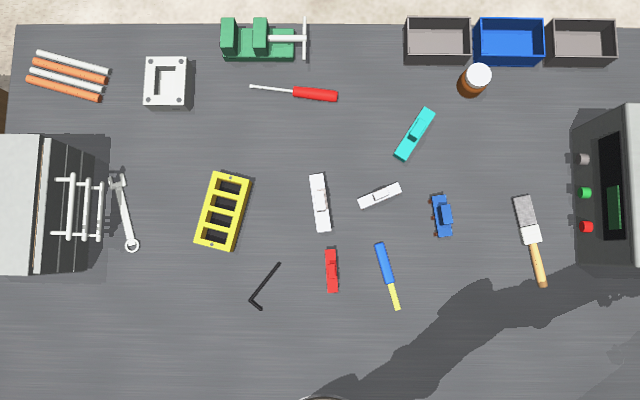

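Run:
```python
import cv2
a=cv2.imread('pics/scene0.png')[140:300,170:370]; cv2.imwrite('pics/sc.png',cv2.resize(a,(750,600),interpolation=cv2.INTER_CUBIC))
a=cv2.imread('pics/top0.png')[90:290,270:470]; cv2.imwrite('pics/tc.png',cv2.resize(a,(600,600),interpolation=cv2.INTER_CUBIC))
```

```text
(no output)
```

View pics/sc.png

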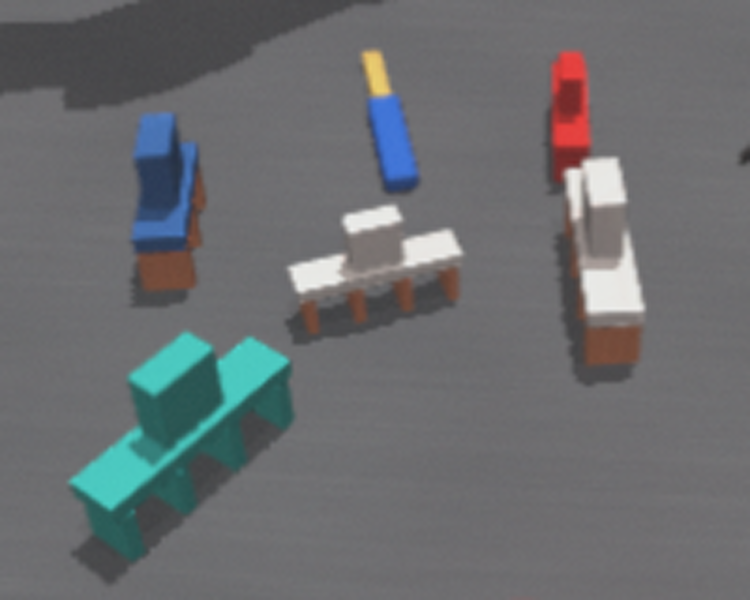

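View pics/tc.png

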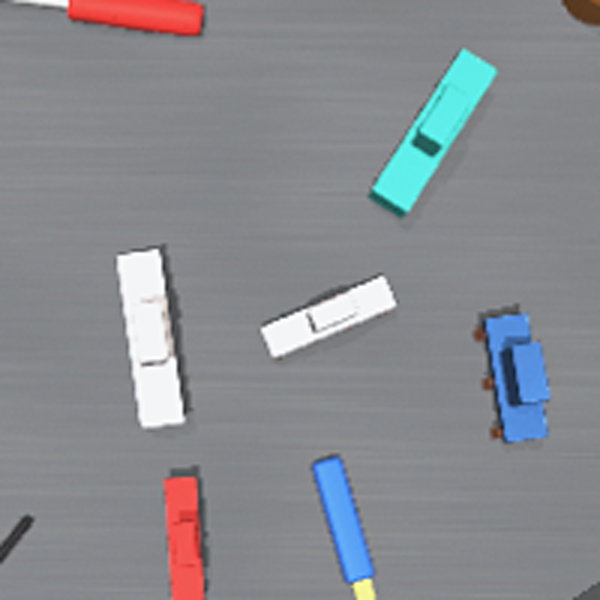

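Pictures: the candidates for electrode4 are the large silver one (top 200,320 / scene 213,330), a small silver one (top 196,379 / scene 212,269), turquoise (top 132,412), red (top 272,330) and blue three-bladed (top 216,440). I choose the large silver one, since in the crop it is clearly bigger than the other silver one. The stand is at top (212,223). Next I fit the poses.

```bash
cat > h.py <<'E'
import numpy as np, cv2, pickle
from scipy.spatial.transform import Rotation as R
from scipy.optimize import minimize
def proj(r,P):
    q=r['rotation']; M=R.from_quat([q[1],q[2],q[3],q[0]]).as_matrix()
    c=(np.asarray(P)-r['eye'])@M
    s=np.stack([c[:,0]/-c[:,2],-c[:,1]/-c[:,2]],1)
    s=s*(1+r['k1']*(s**2).sum(1,keepdims=True))
    m=r['mtx']; return np.stack([s[:,0]*m[0,0]+m[0,2],s[:,1]*m[1,1]+m[1,2]],1)
def box(cx,sx,sy,z0,z1):
    return np.array([[cx+a*sx/2,b*sy/2,z] for a in(-1,1) for b in(-1,1) for z in(z0,z1)])/1e3
E4=[box(x,8,30,0,32) for x in(-54,-18,18,54)]+[box(0,124,30,32,44),box(0,40,20,44,84)]
E3=[box(x,8,30,0,32) for x in(-36,0,36)]+[box(0,88,30,32,44),box(0,40,20,44,84)]
ST=[box(0,158,80,0,46)]
def world(B,p,z=0):
    c,s=np.cos(p[2]),np.sin(p[2]); return B@np.array([[c,s,0],[-s,c,0],[0,0,1]])+[p[0],p[1],z]
def render(r,parts,p,z=0,S=4):
    m=np.zeros((400*S,640*S),np.uint8)
    for B in parts:
        h=cv2.convexHull(((proj(r,world(B,p,z))+.5)*S).astype(np.int32)); cv2.fillConvexPoly(m,h,255)
    return cv2.resize(m,(640,400),interpolation=cv2.INTER_AREA)/255.
def fit(views,parts,p0,z=0):
    def f(p): return sum(1-np.minimum(a:=render(r,parts,p,z),m).sum()/np.maximum(a,m).sum() for r,m in views)
    best=minimize(f,p0,method='Nelder-Mead',options=dict(initial_simplex=np.array(p0)+np.array([[0,0,0],[.015,0,0],[0,.015,0],[0,0,.2]]),xatol=1e-4,fatol=1e-4))
    return best.x,best.fun
def ground(r,px,z):
    f=lambda p:((proj(r,[[p[0],p[1],z]])[0]-px)**2).sum()
    return minimize(f,[.5,0],method='Nelder-Mead',options=dict(xatol=1e-5,fatol=1e-6)).x
E
cat > m.py <<'E'
from h import *
D=pickle.load(open('d0.pkl','rb')); t,s=D['top'],D['scene']
def pick(c,n,px): return min(D[c,n],key=lambda d:np.hypot(*(np.array(d['pixel'])-px)))['mask'].astype(float)
out={c:D[c]['color'][:,:,::-1].copy() for c in('top','scene')}
for n,parts,pt,ps,h in [('electrode4',E4,(200,320),(213,330),.05),('stand',ST,(212,223),(212,428),.04),('electrode3',E3,(216,440),(193,214),.05)]:
    g=ground(t,np.array([pt[1],pt[0]]),h); mt,ms=pick('top',n,pt),pick('scene',n,ps)
    for nm,v in [('both',[(t,mt),(s,ms)]),('top',[(t,mt)]),('scene',[(s,ms)])]:
        res=min((fit(v,parts,[*g,y]) for y in(0.3,1.1,-.3,-1.1)),key=lambda a:a[1]); print(n,nm,res)
        if nm=='both':
            for c in out:
                cs,_=cv2.findContours((render(D[c],parts,res[0])>.5).astype(np.uint8),0,1); cv2.drawContours(out[c],cs,-1,(255,0,255),1)
a=np.vstack([cv2.resize(out['top'][150:260,180:460],(760,299)),cv2.resize(out['scene'][150:260,190:470],(760,299))]); cv2.imwrite('pics/fit.png',a)
E
python3 m.py
```

```text
electrode4 both (array([0.52656977, 0.01334313, 0.14974387]), np.float64(0.14628584813733847))
electrode4 top (array([0.52738022, 0.01287026, 0.14911339]), np.float64(0.058873599092069684))
electrode4 scene (array([0.5262122 , 0.01426997, 0.15881867]), np.float64(0.07130946624201695))
stand both (array([ 0.50748328,  0.22156249, -0.23738426]), np.float64(0.05862912954006638))
stand top (array([ 0.50736552,  0.22140509, -0.23040378]), np.float64(0.031328838014668015))
stand scene (array([ 0.50675546,  0.22162689, -0.23758098]), np.float64(0.026241934473469786))
electrode3 both (array([ 0.5028026 , -0.24325641,  0.17107177]), np.float64(0.2357788511522534))
electrode3 top (array([ 0.50392654, -0.2427657 ,  0.12308062]), np.float64(0.15422336010571314))
electrode3 scene (array([ 0.50151961, -0.24362126,  0.16430536]), np.float64(0.07127362875735965))
```

View pics/fit.png

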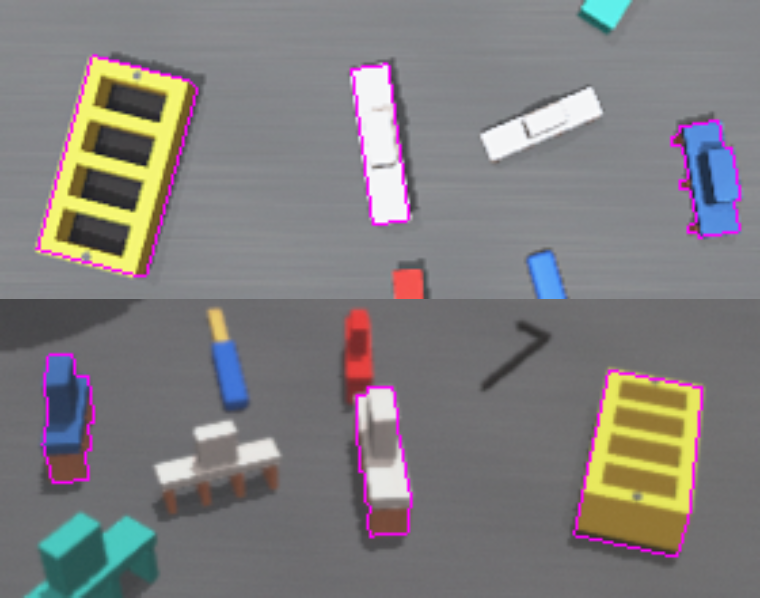

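```bash
cat > go.py <<'E'
import numpy as np,sys
from station import get_obs
from scipy.spatial.transform import Rotation as R
def go(x,y,z,jawdeg):
    o=get_obs(); q=o['tool_rot']; T=R.from_quat([q[1],q[2],q[3],q[0]])
    j=np.deg2rad(jawdeg); X=np.array([np.cos(j),np.sin(j),0]); Z=np.array([0,0,-1.])
    G=R.from_matrix(np.stack([X,np.cross(Z,X),Z],1))
    print('t',o['t'],'q',np.round(o['q'],2),'F',np.round(o['contact_force'],1),'w',round(o['gripper_width'],3),'pos',np.round(o['eef_pos'],4))
    print('shift',np.round(T.inv().apply(np.array([x,y,z])-o['eef_pos'])/.025,2),'turn',np.round(np.rad2deg((T.inv()*G).as_rotvec())/10,2))
if __name__=='__main__': go(*map(float,sys.argv[1:]))
E
python3 go.py .5267 .0133 .25 -81.4
```

```text
t 0.4 q [ 1.04  0.48  0.02  1.56 -0.01  1.11 -0.08] F [-0.8 -0.6  0.8] w 0.998 pos [ 0.2751 -0.6163  0.3038]
shift [-18.9  -19.46   2.16] turn [0.   0.   1.55]
```

Request:
apply_moves(moves=[[[-18.9,-19.46,2.16],[0,0,1.55],0.4],[[-18.9,-19.46,2.16],[0,0,1.55],0.4],[[-18.9,-19.46,2.16],[0,0,1.55],0.4],[[-18.9,-19.46,2.16],[0,0,1.55],0.4],[[-18.9,-19.46,2.16],[0,0,1.55],0.4],[[-18.9,-19.46,2.16],[0,0,1.55],0.4],[[-18.9,-19.46,2.16],[0,0,1.55],0.4],[[-18.9,-19.46,2.16],[0,0,1.55],0.4],[[-18.9,-19.46,2.16],[0,0,1.55],0.4],[[-18.9,-19.46,2.16],[0,0,1.55],0.4],[[-18.9,-19.46,2.16],[0,0,1.55],0.4],[[-18.9,-19.46,2.16],[0,0,1.55],0.4],[[-18.9,-19.46,2.16],[0,0,1.55],0.4],[[-18.9,-19.46,2.16],[0,0,1.55],0.4]], force=50)

```text
t: 2.15
eef_pos: [0.5265, 0.0116, 0.25]
tool_rot: [0.0, 0.757, -0.653, 0.0]
contact_force: [0.5, -0.3, 0.0]
gripper_width: 0.701
```

```bash
python3 go.py .5267 .0133 .125 -81.4
```

```text
t 2.15 q [ 0.07  0.31 -0.25  1.95  0.1   0.89 -1.66] F [ 0.5 -0.3  0. ] w 0.701 pos [0.5265 0.0116 0.25  ]
shift [-0.07 -0.02  5.  ] turn [ 0.   -0.   -0.02]
```

Request:
apply_moves(moves=[[[0,0,1.5],[0,0,0],0.4],[[0,0,3],[0,0,0],0.4],[[0,0,4],[0,0,0],0.4],[[0,0,4.6],[0,0,0],0.4],[[0,0,5],[0,0,0],0.4],[[0,0,5],[0,0,0],0.4]])

```text
t: 2.9
eef_pos: [0.5268, 0.0131, 0.1249]
tool_rot: [0.0, 0.758, -0.653, -0.0]
contact_force: [-0.4, -0.4, 0.2]
gripper_width: 0.695
```

```bash
python3 go.py .5267 .0133 .125 -81.4
python3 - <<'E'
from station import *
import cv2,numpy as np
a=read_camera('scene')['color'][100:260,250:450,::-1]; b=read_camera('top')['color'][130:290,220:420,::-1]
cv2.imwrite('pics/g1.png',np.hstack([cv2.resize(a,(400,320)),cv2.resize(b,(400,320))]))
E
```

```text
t 2.9 q [ 0.03  0.49 -0.22  2.03  0.18  0.63 -1.73] F [-0.4 -0.4  0.2] w 0.695 pos [0.5268 0.0131 0.1249]
shift [-0.01  0.   -0.01] turn [ 0.   -0.   -0.01]
```

View pics/g1.png

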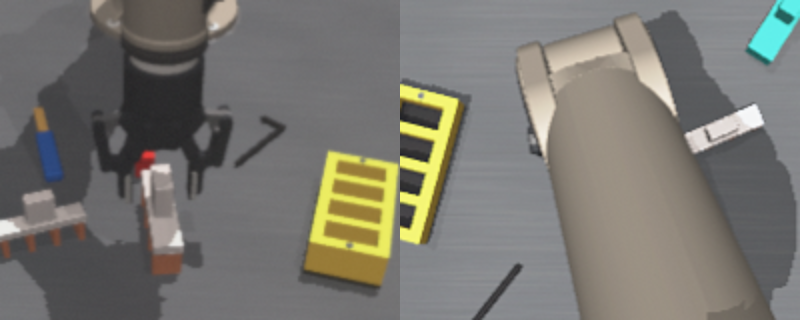

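The shank stands between the fingers (left panel around 160,180) and nothing is touching. Closing now.

Request:
apply_moves(moves=[[[0,0,0],[0,0,0],-1],[[0,0,0],[0,0,0],-1],[[0,0,0],[0,0,0],-1],[[0,0,0],[0,0,0],-1],[[0,0,0],[0,0,0],-1],[[0,0,0],[0,0,0],-1],[[0,0,0],[0,0,0],-1],[[0,0,0],[0,0,0],-1]], force=60)

```text
t: 4.0
eef_pos: [0.5272, 0.0135, 0.1254]
tool_rot: [-0.0, 0.758, -0.652, 0.0]
contact_force: [-0.8, 0.1, 5.4]
gripper_width: 0.227
```

Request:
apply_moves(moves=[[[0,0,-0.4],[0,0,0],-1],[[0,0,-1],[0,0,0],-1],[[0,0,-2],[0,0,0],-1],[[0,0,-3.2],[0,0,0],-1],[[0,0,-4],[0,0,0],-1],[[0,0,-4],[0,0,0],-1],[[0,0,-4],[0,0,0],-1]])

```text
t: 4.88
eef_pos: [0.5261, 0.0131, 0.2243]
tool_rot: [0.001, 0.758, -0.652, -0.0]
contact_force: [0.2, 0.4, -6.1]
gripper_width: 0.229
```

```bash
python3 - <<'E'
from station import *
from h import *
D={}
for c in('scene','top'):
    D[c]=read_camera(c)
    D[c,'s']=silhouettes(c,'electrode4'); print(c,[(d['conf'],d['pixel'],int(d['mask'].sum())) for d in D[c,'s']])
pickle.dump(D,open('d1.pkl','wb'))
a=D['scene']['color'][60:260,240:490,::-1]
cv2.imwrite('pics/g2.png',cv2.resize(a,(750,600)))
E
python3 go.py .5072 .2215 .225 -103.5
```

```text
scene [(0.97, [211.7, 269.4], 710), (0.81, [176.9, 333.5], 827), (0.81, [253.9, 215.7], 1735), (0.66, [191.8, 212.5], 644), (0.48, [177.4, 319.7], 105)]
top [(0.96, [134.1, 407.3], 813), (0.94, [215.7, 441.1], 726), (0.69, [192.7, 382.5], 359)]
t 5.075 q [ 0.07  0.34 -0.25  1.97  0.11  0.84 -1.67] F [-0.9  0.  -6.5] w 0.223 pos [0.5263 0.0133 0.2239]
shift [-8.35 -0.48 -0.04] turn [ 0.01 -0.    2.21]
```

View pics/g2.png

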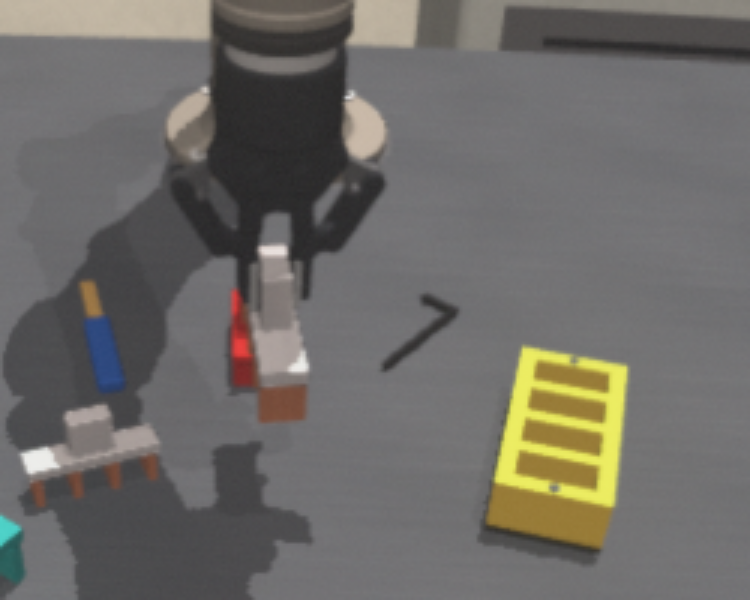

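Electrode is held and lifted (crop at 280,330). I'll check its pose in the hand, including any pitch.

```bash
cat > held.py <<'E'
from h import *
import sys
def wr(B,p): return R.from_euler('ZYX',[p[3],p[4],p[5]]).apply(B)+p[:3]
def heldfit(r,m,p0,free):
    def rend(p):
        S=4; im=np.zeros((400*S,640*S),np.uint8)
        for B in E4: cv2.fillConvexPoly(im,cv2.convexHull(((proj(r,wr(B,p))+.5)*S).astype(np.int32)),255)
        return cv2.resize(im,(640,400),interpolation=cv2.INTER_AREA)/255.
    p0=np.array(p0,float)
    def f(v):
        p=p0.copy(); p[free]=v; a=rend(p); return 1-np.minimum(a,m).sum()/np.maximum(a,m).sum()
    st=np.array([.01,.01,.01,.1,.1,.1])[free]; v=p0[free]
    b=minimize(f,v,method='Nelder-Mead',options=dict(initial_simplex=np.vstack([v]+[v+np.eye(len(v))[i]*st[i] for i in range(len(v))]),xatol=1e-4,fatol=1e-5,maxiter=400))
    return b.x.round(4),round(b.fun,4)
E
python3 - <<'E'
from held import *
D=pickle.load(open('d1.pkl','rb')); m=D['scene','s'][1]['mask'].astype(float)
for free in ([0,1],[0,1,2],[0,1,3],[0,1,2,4],[0,1,2,3,4]):
    print(free,heldfit(D['scene'],m,[.5267,.0133,.099,.15,0,0],free))
E
```

```text
[0, 1] (array([0.5232, 0.0122]), np.float64(0.1901))
[0, 1, 2] (array([0.4893, 0.0128, 0.0718]), np.float64(0.1427))
[0, 1, 3] (array([0.5261, 0.0134, 0.1291]), np.float64(0.1798))
[0, 1, 2, 4] (array([ 0.5234,  0.0143,  0.0876, -0.2139]), np.float64(0.1549))
[0, 1, 2, 3, 4] (array([ 0.5274,  0.015 ,  0.0888,  0.1039, -0.2442]), np.float64(0.1317))
```

Run:
```python
from held import *
D=pickle.load(open('d1.pkl','rb')); r=D['scene']; m=D['scene','s'][1]['mask']
def draw(p):
    im=r['color'][:,:,::-1]; im=cv2.resize(im[120:220,290:380],None,fx=6,fy=6,interpolation=cv2.INTER_CUBIC).copy()
    for B in E4[:]:
        P=((proj(r,wr(B,np.array(p)))+.5-[290,120])*6).astype(int)
        for i in range(8):
            for j in range(i):
                if bin(i^j).count('1')==1: cv2.line(im,tuple(map(int,P[i])),tuple(map(int,P[j])),(255,0,255),1)
    return im
a=draw([.5267,.0133,.099,.15,0,0])
b=draw([.5234,.0143,.0876,.15,-.214,0])
cv2.imwrite('pics/g3.png',cv2.resize(np.hstack([a,b]),(800,444)))
```

```text
(no output)
```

View pics/g3.png

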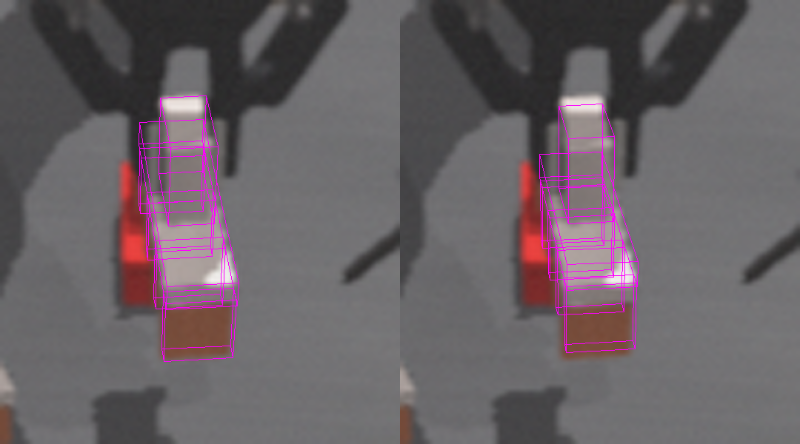

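The undisturbed, level pose (left overlay) matches the image, so the grip did not shift it. Moving over the stand.

Request:
apply_moves(moves=[[[-0.7,-0.04,0],[0,0,0.2],-1],[[-2,-0.12,0],[0,0,0.6],-1],[[-3.5,-0.2,0],[0,0,1],-1],[[-5,-0.3,0],[0,0,1.4],-1],[[-6.5,-0.38,0],[0,0,1.8],-1],[[-7.6,-0.44,0],[0,0,2.1],-1],[[-8.2,-0.48,0],[0,0,2.2],-1],[[-8.35,-0.48,0],[0,0,2.21],-1],[[-8.35,-0.48,0],[0,0,2.21],-1],[[-8.35,-0.48,0],[0,0,2.21],-1]])

```text
t: 6.32
eef_pos: [0.5078, 0.2203, 0.2247]
tool_rot: [-0.0, -0.618, 0.786, -0.0]
contact_force: [0.1, -0.8, -5.4]
gripper_width: 0.228
```

```bash
cat > chk.py <<'E'
from station import *
from held import *
import sys
r=read_camera('scene'); z=float(sys.argv[1]); x,y,w,h=360,100,110,150
im=cv2.resize(r['color'][y:y+h,x:x+w,::-1],None,fx=4,fy=4,interpolation=cv2.INTER_CUBIC).copy(); raw=im.copy()
def dr(B,p,c):
    P=((proj(r,wr(B,np.array(p)))+.5-[x,y])*4).astype(int)
    for i in range(8):
        for j in range(i):
            if bin(i^j).count('1')==1: cv2.line(im,tuple(map(int,P[i])),tuple(map(int,P[j])),c,1)
for B in E4: dr(B,[.5072,.2215,z,-.235,0,0],(255,0,255))
dr(ST[0],[.5072,.2215,0,-.235,0,0],(0,255,0))
cv2.imwrite(sys.argv[2],cv2.resize(np.hstack([raw,im]),(800,545)))
E
python3 chk.py .099 pics/h1.png; python3 go.py .5072 .2215 .139 -103.5
```

```text
t 6.375 q [-0.33  0.38 -0.24  1.91  0.12  0.86 -2.44] F [ 0.9 -0.3 -6. ] w 0.221 pos [0.5079 0.2204 0.2248]
shift [-0.04  0.04  3.43] turn [ 0.   -0.   -0.01]
```

View pics/h1.png

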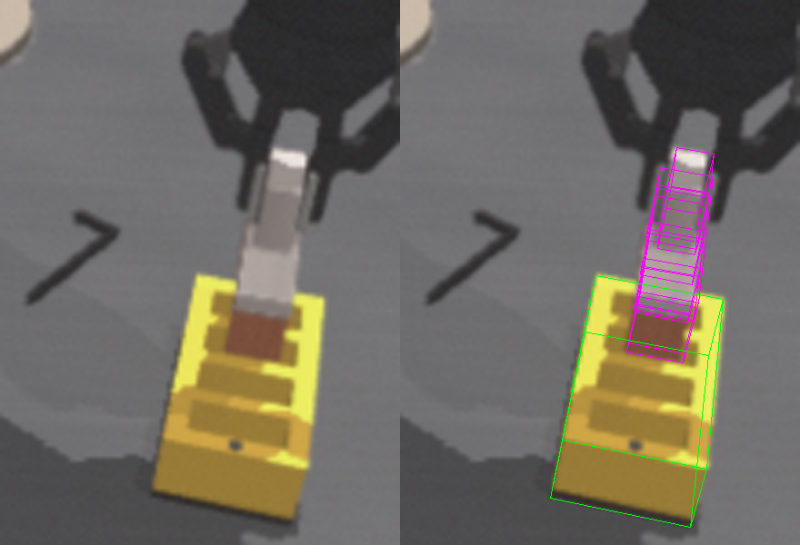

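The electrode is in line with the stand: the left and right panels agree to about 1–2 mm, with ±9 mm available. Lowering.

Request:
apply_moves(moves=[[[0,0,0.6],[0,0,0],-1],[[0,0,1.3],[0,0,0],-1],[[0,0,1.9],[0,0,0],-1],[[0,0,2.3],[0,0,0],-1],[[0,0,2.6],[0,0,0],-1],[[0,0,2.8],[0,0,0],-1],[[0,0,3],[0,0,0],-1],[[0,0,3.15],[0,0,0],-1],[[0,0,3.25],[0,0,0],-1],[[0,0,3.35],[0,0,0],-1],[[0,0,3.35],[0,0,0],-1]])

```text
t: 7.75
eef_pos: [0.5076, 0.2216, 0.141]
tool_rot: [-0.0, -0.619, 0.786, 0.0]
contact_force: [0.5, -0.3, -5.8]
gripper_width: 0.225
```

```bash
python3 chk.py .015 pics/h2.png; python3 go.py .5072 .2215 .139 -103.5
```

```text
t 7.8 q [-0.35  0.5  -0.22  1.96  0.16  0.69 -2.48] F [ 0.1 -0.9 -4.6] w 0.224 pos [0.5077 0.2216 0.1411]
shift [0.01 0.02 0.09] turn [-0. -0. -0.]
```

View pics/h2.png

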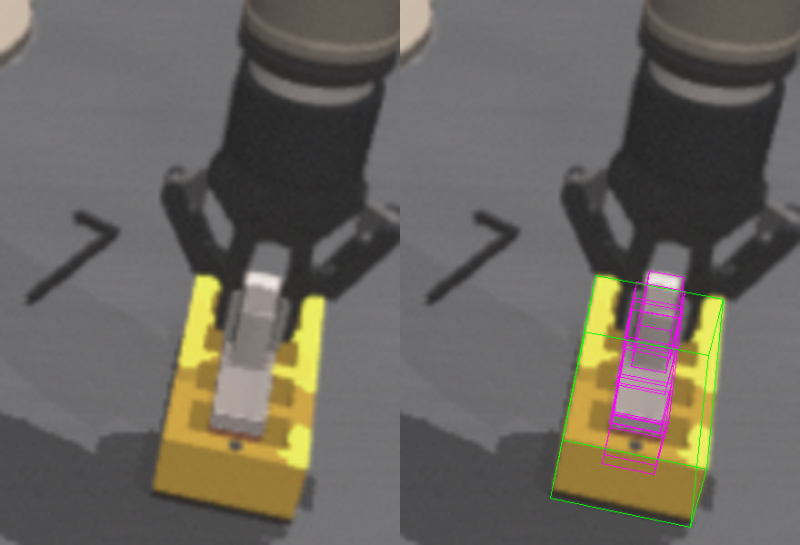

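The blades are in the slots and the back is about 2 mm above the ribs. Pressing down gently until it touches.

Request:
apply_moves(moves=[[[0,0,0.04],[0,0,0],-1],[[0,0,0.08],[0,0,0],-1],[[0,0,0.1],[0,0,0],-1],[[0,0,0.1],[0,0,0],-1]])

```text
t: 8.3
eef_pos: [0.5077, 0.2217, 0.1394]
tool_rot: [0.0, -0.619, 0.786, -0.0]
contact_force: [-3.0, -2.1, 5.4]
gripper_width: 0.225
```

Request:
apply_moves(moves=[[[0,0,0.02],[0,0,0],-1],[[0,0,0.02],[0,0,0],-1],[[0,0,0.02],[0,0,0],-1]])

```text
t: 8.68
eef_pos: [0.5078, 0.2217, 0.1394]
tool_rot: [0.0, -0.619, 0.786, -0.0]
contact_force: [-5.5, -1.3, 10.9]
gripper_width: 0.227
```

Seated (+11 N, no further descent). Releasing and rising. I'm opening only part way to keep the fingers clear of everything.

Request:
apply_moves(moves=[[[0,0,0],[0,0,0],0.2],[[0,0,0],[0,0,0],0.2],[[0,0,0],[0,0,0],0.2],[[0,0,0],[0,0,0],0.2],[[0,0,0],[0,0,0],0.2],[[0,0,0],[0,0,0],0.2]])

```text
t: 9.43
eef_pos: [0.5077, 0.2216, 0.1381]
tool_rot: [-0.0, -0.619, 0.786, -0.0]
contact_force: [0.3, 0.1, -0.3]
gripper_width: 0.6
```

Request:
apply_moves(moves=[[[0,0,-0.4],[0,0,0],0.2],[[0,0,-1.2],[0,0,0],0.2],[[0,0,-2.4],[0,0,0],0.2],[[0,0,-4],[0,0,0],0.2],[[0,0,-5.5],[0,0,0],0.2],[[0,0,-6],[0,0,0],0.2],[[0,0,-6],[0,0,0],0.2],[[0,0,-6],[0,0,0],0.2]])

```text
t: 10.42
eef_pos: [0.507, 0.2211, 0.2867]
tool_rot: [-0.001, -0.619, 0.786, 0.0]
contact_force: [0.3, -0.9, -0.6]
gripper_width: 0.6
```

```bash
python3 chk.py .014 pics/h3.png
python3 - <<'E'
from station import *
from held import *
r=read_camera('scene'); 
S=silhouettes('scene','electrode4'); print([(d['conf'],d['pixel'],int(d['mask'].sum())) for d in S])
E3s=[d for d in S if abs(d['pixel'][1]-214)<8 and abs(d['pixel'][0]-193)<8]
if E3s: print('e3',fit([(r,E3s[0]['mask'].astype(float))],E3,[.502,-.243,.16]))
E
```

```text
[(0.93, [256.5, 217.1], 1715), (0.77, [203.1, 429.0], 663), (0.75, [170.5, 321.9], 298), (0.69, [192.1, 211.7], 664), (0.63, [213.2, 267.1], 860)]
e3 (array([ 0.50202671, -0.24391191,  0.19637416]), np.float64(0.1063625910310464))
```

View pics/h3.png

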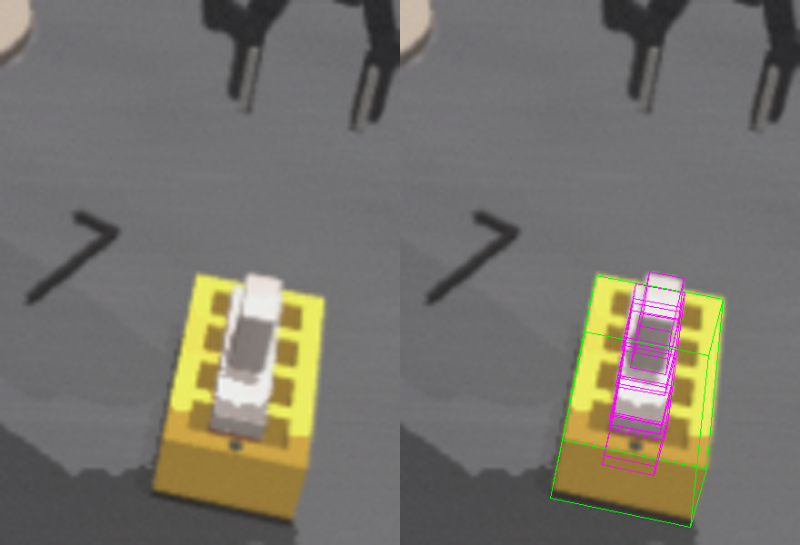

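The released electrode matches the outline drawn for the home pose: bar on the ribs, centred and upright. The gripper is well clear above, and the blue electrode has not moved.

```bash
python3 -c "
from station import *
print(hand_in())"
```

```text
the job is handed in; nothing more can be done
None
```

I gripped the large silver four-bladed electrode by its shank, lowered it into the yellow stand, pressed it home, then let go and raised the arm clear. I handed the job in shortly after 10.4 s of the 42 s allowed. `hand_in()` gives no verdict, so what follows is from my own checks.

- **Seating:** while still gripped, the electrode stopped going down and the upward force on the tool rose to about 11 N.
- **Final position:** in the last scene picture the electrode matches the outline for the home pose within about 1–2 mm, centred and upright. I did not fit its final pose numerically or check it in the top camera.
- **Gripper:** it is about 150 mm above the release height, and the force on the tool is near zero.
- **Blue electrode:** it still stands within about 1 mm of where it was. Its fitted yaw differed by 0.03 rad from the start, which is within what the fit can resolve.
- **Check that disagreed:** with the electrode lifted, the silhouette fit suggested it had tilted in the grip. The outline drawn on the picture showed it level, so I went with that, because the fingers hid part of it from the network.

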